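# Clear the gauge set-up off the stage plate

## Robot

A 7-joint arm with a two-finger parallel gripper is mounted at the origin on the work surface. World frame = base frame: x ahead of the robot, y to its left, z up, the work surface at z = 0. Lengths are in m, angles in rad, forces in N, time in s.
With the tool pointing down it reaches from about 0.4 to 0.925 m from the base axis. Payload 5.6 kg.
Tool frame: the origin (TCP) lies on the front face of the gripper's body, between the roots of the fingers; the fingertips stand 73 mm ahead of it and the grasp point (between the pads) lies 54 mm ahead of it (robot.nose_length is the distance from the TCP to the fingertips, in m); z points along the fingers, y is the line along which they close (so a half turn about z gives the same grasp; the last joint's range is limited). The gripper opens to 85 mm and grips with 20 to 120 N. Pads are 22 mm wide; open, the fingers measure 114 mm over their backs; the gripper's body (76 mm by 85 mm) begins 54 mm behind the grasp point. The pads swing forward as they close: fully open they stand 13 mm farther back than shut.
Start: joints at [-1.158, 0.468, -0.012, 1.603, 0.006, 1.071, -0.056], TCP at [0.286, 0.584, 0.304] pointing down, gripper open.
Joint ranges: [-2.53, 2.53], [-0.31, 2.02], [-1.57, 1.55], [0.28, 2.44], [-1.29, 4.43], [0.15, 1.84], [-2.92, 2.92]. Speed limits (rad/s): [2.57, 2.57, 3.14, 3.14, 3.14, 3.14, 3.14].

## Interface

Orientations are given as a 3x3 rotation matrix whose columns are the frame's x, y, z axes.
In Python, from cell import robot gives the robot as it stands. Calls block until the motion is done:
- robot.reach(position, orientation): joint-space move of the TCP to a pose.
- robot.line_to(position, ori=None, velocity=0.15): straight line of the TCP; ori=None keeps the orientation; velocity is the mean speed in m/s.
- robot.movej(angles): joint-space move.
- robot.move_gripper(opening, squeeze=None): finger opening in m; squeeze is the grip in N (None keeps the last); returns when the fingers have stopped.
- robot.sleep(seconds).
- robot.inverse_kinematics(position, orientation): joint angles nearest the present ones, or None.
- robot.grab_frame(name): name is "scene" or "top"; returns a dict with "pixels" (384x512x3 uint8, blue, green, red), "vertical_fov" (degrees; the focal length in pixels is half the picture's height over the tangent of half this angle, whatever the lens; pixels are square), "cx", "cy" (the principal point, pixels), "position" and "rotation" of the camera in the world. Camera axes: x right, y down, z forward; pixel columns grow to the right and rows downward; lengths in m; the calibration is good to about 2 mm. A picture is of the moment at which its call begins. There is no depth.
A pose or a line that the arm cannot do raises robot.MotionError and nothing moves.
- robot.close_job(): hands the job in; it is judged then, once.
Readings, each from a call of its own:
- robot.current_time(): time.
- robot.current_joint_pos(): joint angles.
- robot.current_joint_vel(): joint speeds.
- robot.current_effort(): joint torques, N m.
- robot.current_position(): TCP position.
- robot.current_ee_rot(): TCP orientation.
- robot.current_ft_force(): force on the tool from outside, world axes, zero at the start.
- robot.current_ft_torque(): the same for the moment, N m.
- robot.current_gripper_width(): finger opening in m.
- robot.current_gripper_force(): force on a finger pad.
Only numpy, scipy, OpenCV 4.12 (cv2) and the standard library are available. Lean on these libraries where they do the work, as an engineer would, in place of code of your own. Each camera call takes 0.05 s, during which the arm holds its last target. There are 200 camera calls.

## Task

Take the measuring set-up on the stage plate apart and put each piece away, right way up and gently, without dropping anything: lay the pin in the wooden pin cradle, stand the gauge plate fully down in the middle of the empty slot of the rack, and set the V-block in the middle of the small square tray and the riser block in the middle of the long tray. Leave the setting ring and the loupe where they are.

Things in the scene. Friction and masses are not known exactly. Their poses are not given: they have to be found in the camera images.
- pin_mid (a point): Steel cylindrical pin gauge, 24 mm diameter, 80 mm long, lying level. Its own x runs along the pin; the point is its centre. At the start it lies in the groove of the V-block, its centre 6.5 mm above the V-block's top, its ends about 10 to 20 mm beyond the block on either side.
- card_mid (a point): Thin steel gauge plate on edge: 60 mm wide (own x), 95 mm tall, 5 mm thick (own y); its top 19 mm is a black grip bar 12 mm thick, to grip along y. The point is half-way up, 47.5 mm above its lower edge; the middle of the bar is 38 mm above the point. At the start it stands loosely in the slit across one end of the riser, 14 mm deep.
- vblock_mid (a point): Dark steel V-block, 50 x 50 mm and 38 mm tall, about 0.55 kg, with a 90 degree groove, 10.5 mm deep and 21 mm wide, along its own x across its top. The point is its centre, half-way up. At the start it stands loose on the riser, near the end away from the slit.
- riser_mid (a point): Aluminium riser, 50 mm (own x) x 130 mm (own y) x 30 mm tall, 0.5 kg, bottom of the stack, loose on a fixed dark steel stage plate (110 x 160 x 25 mm). A slit 8 mm wide, 14 mm deep crosses its top 48 mm from the middle towards own -y; the V-block stands about 30 mm from the middle towards +y. The point is its centre, half-way up.
- cradle_seat (a point): Fixed wooden pin cradle: two V saddles, each 12 mm thick, 60 mm wide, 40 mm tall, 48 mm apart (inside faces), on an 84 x 64 x 8 mm base. Their grooves (90 degrees, 40 mm wide, 20 mm deep) lie in line along own x. The point, 37 mm above the table, is where the pin's centre comes to lie, with the pin along x.
- rack_slot (a point): Fixed rack, base 90 x 112 x 8 mm, seven wire dividers (6 mm wire, 16 mm apart, tops 43 mm above the table), short steel plates (tops 53 mm above the table) in five of its six slots. The point: bottom of the empty slot, on the base, 8 mm above the table, half-way along it; slot 10 mm wide along own y, runs along own x. Neighbour plates 4 mm thick stand 16 mm away on either side along y.
- small_tray_floor (a point): Small square wooden tray, fixed, lined in grey, inside 72 x 72 mm, walls 5 mm thick that stand 6 mm above its floor (11 mm above the table). The point is the middle of its floor, 5 mm above the table; x and y run along its sides.
- long_tray_floor (a point): Long wooden tray, fixed, lined in grey, inside 72 mm (own x) x 152 mm (own y), walls 5 mm thick that stand 6 mm above its floor (11 mm above the table). The point is the middle of its floor, 5 mm above the table.
- setring_mid (a point): Steel setting ring lying flat, 50 mm across, 28 mm hole, 20 mm tall, loose; the point is its centre. To be left alone.
- loupe_mid (a point): Black loupe, 44 mm across, 34 mm tall, standing loose; the point is its centre. To be left alone.
There are look-alikes about, which are no part of the job. Leave any blue look-alike of the part that bears vblock_mid alone.

How it is judged:
At the end, for the whole second after the job is handed in: At rest: pin in cradle (14 mm along, 5 mm across and in height, 0.12 rad); gauge plate down on the base in the empty slot (15 mm along, 10 mm across, lean under 0.25 rad); V-block flat in small tray, riser flat in long tray, right way up (0.08 rad), within 18 mm of its middle (x of pin_mid in the frame of cradle_seat between -0.014 and 0.014 m and y of pin_mid in the frame of cradle_seat between -0.005 and 0.005 m and z of pin_mid in the frame of cradle_seat between -0.005 and 0.005 m and angle between the x axis of pin_mid and the x axis of cradle_seat, either way round below 0.12 rad and x of card_mid in the frame of rack_slot between -0.015 and 0.015 m and y of card_mid in the frame of rack_slot between -0.01 and 0.01 m and z of card_mid in the frame of rack_slot between 0.04 and 0.053 m and angle between card_mid's own z axis and vertical below 0.25 rad and horizontal distance between vblock_mid and small_tray_floor below 0.018 m and z of vblock_mid in the frame of small_tray_floor between 0.015 and 0.023 m and angle between each of vblock_mid, riser_mid's own z axis and vertical below 0.08 rad and horizontal distance between riser_mid and long_tray_floor below 0.018 m and z of riser_mid in the frame of long_tray_floor between 0.011 and 0.019 m and linear speed of each of pin, card, vblock, riser below 0.02 m/s); the robot touches nothing.
It fails at once if a piece is dropped: it falls freely by more than about 25 mm ((linear speed of pin above 0.7 m/s and contact force between pin and anything else below 0.05 N) or (linear speed of card above 0.7 m/s and contact force between card and anything else below 0.05 N) or (linear speed of vblock above 0.7 m/s and contact force between vblock and anything else below 0.05 N) or (linear speed of riser above 0.7 m/s and contact force between riser and anything else below 0.05 N)).
It fails at once if the setting ring is shifted by more than 25 mm (distance of setring_mid from where it was at the start of the episode above 0.025 m).
It fails at once if the loupe is shifted by more than 25 mm (distance of loupe_mid from where it was at the start of the episode above 0.025 m).
It also fails if it takes over 120 s, if anything falls off the work surface, if the arm or the gripper's body presses on something with over 40 N, if the wrist force passes 120 N, or if a joint passes its speed limit or range.

## Working session

There is one attempt and no reset: what is moved stays moved. The work goes in short steps, each a Python script; the robot and the scene stay as the last script left them, time stands still between calls to the robot, and variables do not carry over. Pictures are saved under pics/ and viewed, at most 14 in all, crops included, and the job is handed in when it is done.

```bash
ls; mkdir -p pics
python3 - <<'E'
from cell import robot
import cv2, numpy as np
for n in ("scene","top"):
    f=robot.grab_frame(n); im=np.array(f["pixels"]); cv2.imwrite(f"pics/{n}0.png",im)
    np.savez(f"{n}0.npz",**{k:np.array(v) for k,v in f.items()})
    cv2.imwrite(f"pics/{n}0b.png",cv2.resize(im,(800,600),interpolation=cv2.INTER_CUBIC))
    print(n,f["vertical_fov"],f["cx"],f["cy"],f["position"],np.round(f["rotation"],4).tolist())
E
```

```text
pics
scene 43.21428954699256 262.3550518103654 191.99959899923797 [ 1.58642318 -0.1285754   0.81228626] [[0.077, 0.5594, -0.8253], [0.997, -0.0342, 0.0698], [0.0108, -0.8282, -0.5604]]
top 56.21453514131992 256.1200056540184 198.66246238805647 [ 0.38166629 -0.04321168  1.00439677] [[-0.0123, -0.9893, 0.1454], [-0.9999, 0.0105, -0.0131], [0.0114, -0.1455, -0.9893]]
```

View pics/top0b.png

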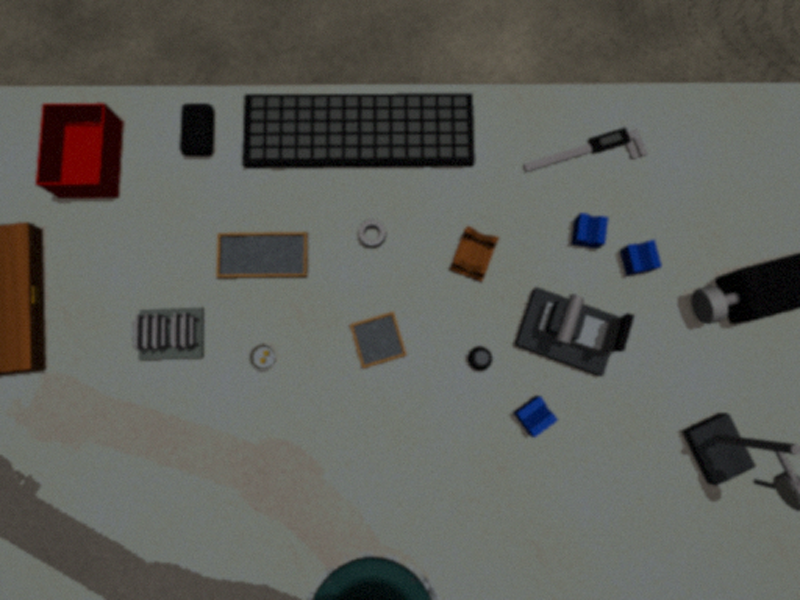

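View pics/scene0b.png

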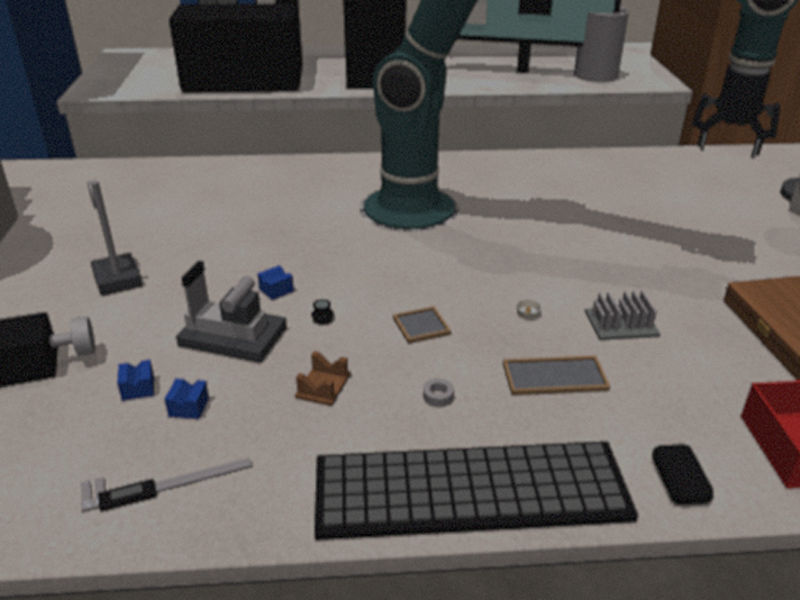

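The top view (800 px scale) shows the stage stack at (575,330), cradle (474,254), small tray (378,340), long tray (263,255), rack (171,333), ring (372,234) and loupe (480,358). The blue V-block look-alikes are at (590,230), (640,257) and (536,416). The wanted V-block is the dark one under the pin on the stage, about (565,315), because it carries the pin and is not blue. I'll confirm that in enlarged crops.

```bash
cat > h.py <<'E'
import cv2, numpy as np
def load(n): return dict(np.load(n+".npz"))
def ray(f,u,v):
    F=192/np.tan(np.radians(float(f["vertical_fov"])/2))
    d=np.array([(u-f["cx"])/F,(v-f["cy"])/F,1.0]); return np.array(f["rotation"])@d
def onz(f,u,v,z):
    d=ray(f,u,v); p=np.array(f["position"]); return p+d*(z-p[2])/d[2]
def proj(f,P):
    F=192/np.tan(np.radians(float(f["vertical_fov"])/2))
    q=np.array(f["rotation"]).T@(np.array(P)-np.array(f["position"])); return np.array([f["cx"]+F*q[0]/q[2],f["cy"]+F*q[1]/q[2]])
def crop(im,x,y,w,h,s):
    c=im[y:y+h,x:x+w].astype(float); c=np.clip(c*1.5,0,255).astype(np.uint8)
    c=cv2.resize(c,(w*s,h*s),interpolation=cv2.INTER_CUBIC)
    for i in range(0,w,10): cv2.putText(c,str(x+i),(i*s,8),0,.3,(0,255,255)) ; cv2.line(c,(i*s,0),(i*s,4 if i%10 else 12),(0,255,255),1)
    for j in range(0,h,10): cv2.putText(c,str(y+j),(0,j*s+4),0,.3,(0,255,255))
    return c
E
python3 - <<'E'
from h import *
t=cv2.imread("pics/top0.png"); s=cv2.imread("pics/scene0.png")
cv2.imwrite("pics/c_top_stage.png",crop(t,285,130,130,100,6)[:600])
cv2.imwrite("pics/c_scene_stage.png",crop(s,105,155,120,90,6))
a=crop(t,80,185,70,60,6); b=crop(t,210,190,60,60,6)
cv2.imwrite("pics/c_rack_tray.png",np.hstack([a,b]))
E
```

```text
(no output)
```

View pics/c_top_stage.png

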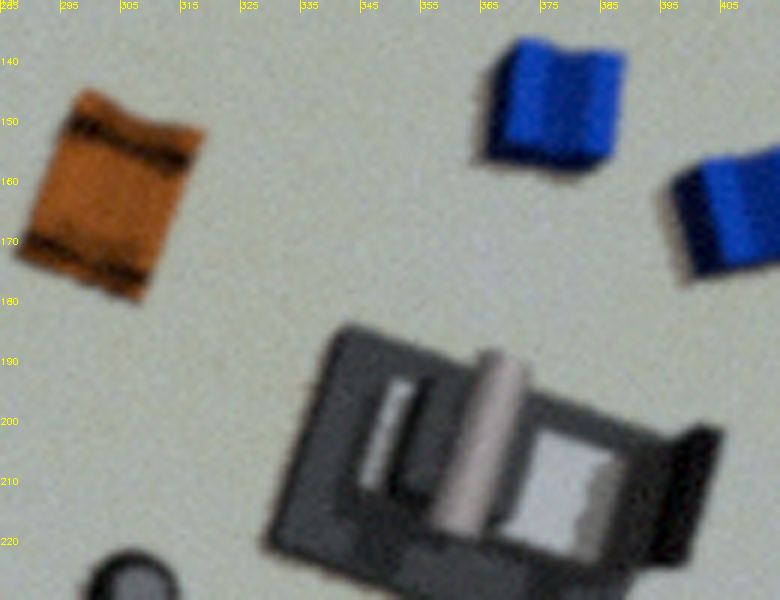

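View pics/c_scene_stage.png

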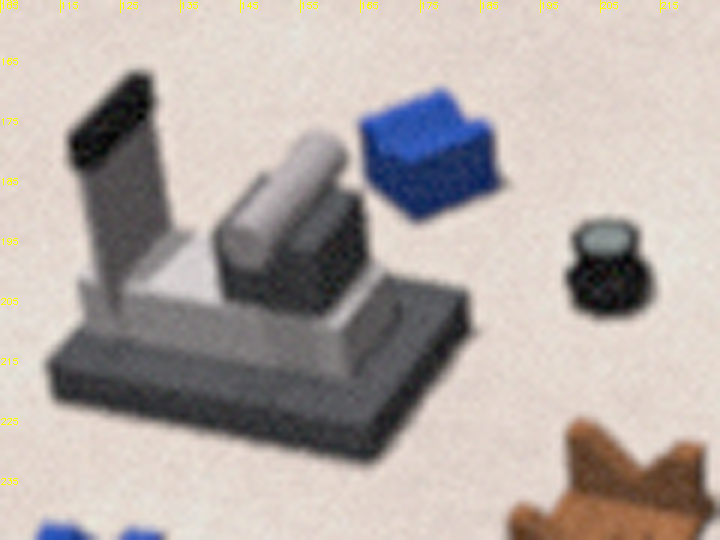

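View pics/c_rack_tray.png

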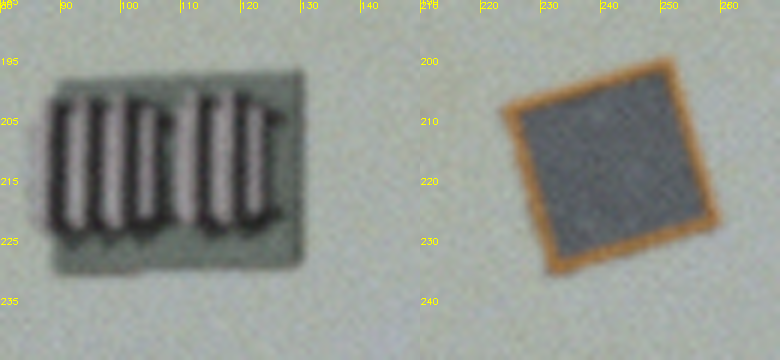

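The crops confirm that the dark, non-blue V-block under the pin (top ≈ (364,205), scene ≈ (153,195)) is the one meant. The black-barred gauge plate is at top (400,212). Next I'll average frames to cut noise, measure everything, and zoom on the rack.

Run:
```python
from cell import robot
from h import *
print(robot.nose_length)
for n in ("scene","top"):
    fs=[robot.grab_frame(n) for _ in range(10)]
    f=fs[0]; im=np.mean([x["pixels"] for x in fs],0)
    f["pixels"]=im; np.savez(n+"A.npz",**{k:np.array(v) for k,v in f.items()})
T=load("topA"); S=load("sceneA")
a=crop(T["pixels"],80,190,62,48,12)[:,:]; cv2.imwrite("pics/rackT.png",a)
p=proj(S,[0.45,0.33,0.03]).astype(int); print("rack scene",p)
b=crop(S["pixels"],370,180,56,40,12); cv2.imwrite("pics/rackS.png",b)
w=np.zeros((600,800,3),np.uint8)
a2=cv2.resize(a,(460,356)); b2=cv2.resize(b,(336,240)); w[:356,:460]=a2; w[356:596,:336]=b2
cv2.imwrite("pics/rack.png",w)
def comps(f,mask,z,name,amin=30):
    n,l,st,c=cv2.connectedComponentsWithStats(mask.astype(np.uint8))
    for i in range(1,n):
        if st[i,4]<amin: continue
        cn=max(cv2.findContours((l==i).astype(np.uint8),0,cv2.CHAIN_APPROX_NONE)[0],key=len)
        r=cv2.minAreaRect(cn)
        print(name,"c",np.round(c[i],1),"A",st[i,4],"rect",np.round(r[0],1),np.round(r[1],1),round(r[2],1),"world",np.round(onz(f,*c[i],z),4))
for f,nm in((T,"T"),(S,"S")):
    I=f["pixels"]; hsv=cv2.cvtColor(np.float32(I/255),cv2.COLOR_BGR2HSV); H,Sa,V=hsv[...,0],hsv[...,1],hsv[...,2]
    comps(f,(Sa>.45)&(H>10)&(H<45),0.011,nm+" wood")
    box=np.zeros(V.shape,bool)
    if nm=="T": box[180:245,325:410]=1
    else: box[160:235,110:190]=1
    comps(f,(V<.13)&box,0.1265,nm+" black",15)
    comps(f,(V>.38)&(V<.9)&box,0.0995,nm+" bright")
    print(nm,"V samples",np.percentile(V[box],[5,20,40,60,80,95]).round(2))
```

```text
0.0726
rack scene [386 190]
T wood c [ 13.  191.2] A 2552 rect [ 13.5 190.5] [27. 95.] 0.0 world [0.5559 0.6193 0.011 ]
T wood c [302.8 162.3] A 616 rect [302.8 162.1] [21.6 29.4] 20.2 world [ 0.6305 -0.1901  0.011 ]
T wood c [167.5 164.6] A 214 rect [167.  162.8] [27.6 56.6] 88.7 world [0.6276 0.1927 0.011 ]
T wood c [236.7 204.9] A 37 rect [237.6 204.9] [ 5.5 27.7] 66.3 world [ 0.5106 -0.002   0.011 ]
T wood c [244.7 230.2] A 36 rect [245.1 229.5] [ 2.9 27.8] 72.9 world [ 0.4401 -0.0238  0.011 ]
T black c [348.7 214.1] A 399 rect [360.9 213. ] [55.6 35.4] 20.0 world [ 0.4699 -0.2821  0.1265]
T black c [389.7 216.5] A 398 rect [388.1 217.2] [20.4 43.1] 58.0 world [ 0.4629 -0.383   0.1265]
T bright c [368.8 211.6] A 2742 rect [367. 212.] [64. 84.] 90.0 world [ 0.4783 -0.3411  0.0995]
T bright c [377.2 211.8] A 182 rect [377.3 211.8] [10.7 17.7] 19.7 world [ 0.4776 -0.3625  0.0995]
T V samples [0.09 0.16 0.28 0.45 0.46 0.46]
S wood c [445.6  29.9] A 2795 rect [440.8  43.4] [50.5 95.8] 10.3 world [-1.2336  1.1852  0.011 ]
S wood c [503.4  51.2] A 1277 rect [500.  45.] [90. 22.] 90.0 wo
[... 237 characters left out ...]
  85.2] A 354 rect [467.5  84. ] [14. 31.] 90.0 world [-0.38    0.9422  0.011 ]
S wood c [493.6 201.4] A 1818 rect [487.5 210. ] [64. 47.] 90.0 world [0.4956 0.6356 0.011 ]
S wood c [206.2 243.3] A 658 rect [206.1 241.6] [30.3 30.3] 12.5 world [ 0.6299 -0.1893  0.011 ]
S black c [123.2 175.5] A 99 rect [123.5 175.5] [ 5.7 17. ] 45.0 world [ 0.4765 -0.4041  0.1265]
S black c [161.  197.8] A 70 rect [161.  197.5] [15.  6.] 90.0 world [ 0.5865 -0.295   0.1265]
S black c [173.8 218.2] A 68 rect [173.6 218.5] [ 2.6 27.4] 36.0 world [ 0.6726 -0.2575  0.1265]
S bright c [150.5 191.6] A 3425 rect [149.5 197. ] [74. 79.] 90.0 world [ 0.517  -0.3318  0.0995]
S V samples [0.14 0.23 0.33 0.58 0.59 0.6 ]
```

View pics/rack.png

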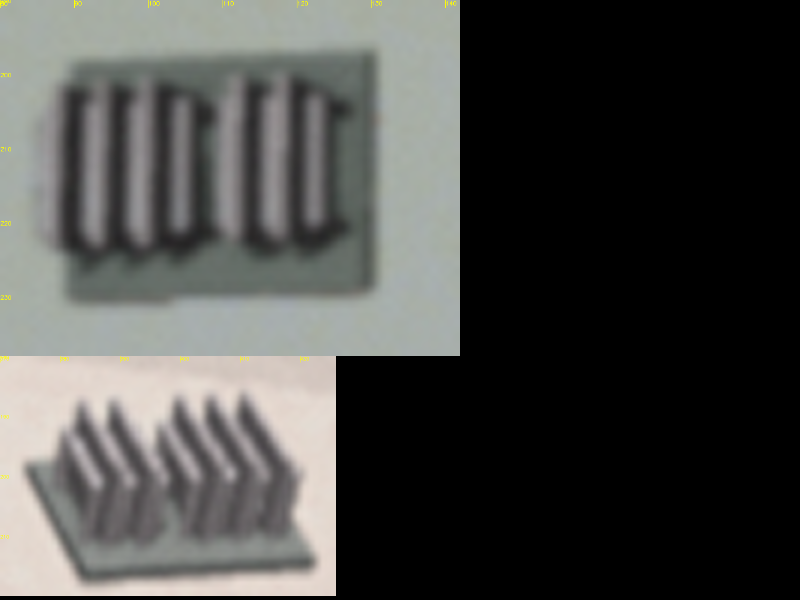

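The rack's empty slot shows in both views. In the top view it's the wide dark gap at px ≈ (108,213), between the bare wire at 104.5 and the wire at ~111, with three plates to the left and two to the right. The scene view agrees, with two plates, a gap, then three.

```bash
cat >> h.py <<'E'
def tri(T,u,S,v):
    a,b=np.array(T["position"]),np.array(S["position"]); d,e=ray(T,*u),ray(S,*v); d/=np.linalg.norm(d); e/=np.linalg.norm(e)
    t=np.linalg.lstsq(np.c_[d,-e],b-a,rcond=None)[0]; p,q=a+d*t[0],b+e*t[1]; return (p+q)/2,np.linalg.norm(p-q)
E
python3 - <<'E'
from h import *
T=load("topA"); S=load("sceneA"); r=lambda x:np.round(x,4)
print("pin tri",tri(T,(365,204),S,(152.3,187.5)),"T@.0995",r(onz(T,365,204,.0995)),"S@",r(onz(S,152.3,187.5,.0995)))
a,b=onz(T,285+505/6,130+358/6,.0995),onz(T,285+456/6,130+530/6,.0995); print("pin axis T",np.degrees(np.arctan2(*(a-b)[1::-1])),np.linalg.norm(a-b))
a,b=onz(S,105+248/6,155+232/6,.0995),onz(S,105+322/6,155+155/6,.0995); print("pin axis S",np.degrees(np.arctan2(*(a-b)[1::-1])),np.linalg.norm(a-b),r(a+b)/2)
V=T["pixels"].max(2)
for th in (22,27,32):
    m=np.zeros(V.shape,np.uint8); m[196:228,388:412]=V[196:228,388:412]<th
    n,l,st,c=cv2.connectedComponentsWithStats(m); i=1+np.argmax(st[1:,4]); ys,xs=np.where(l==i)
    rc=cv2.minAreaRect(np.c_[xs,ys].astype(np.float32)); print("bar",th,st[i,4],r(c[i]),rc)
    p=rc[0]; print(" tri",tri(T,p,S,(123.4,175.4)),"T",r(onz(T,*p,.1265)),"S",r(onz(S,123.4,175.4,.1265)))
A,B=onz(T,350.5,193,.055),onz(T,344.8,211.2,.055); print("riser end",r(A),r(B),np.linalg.norm(A-B),np.degrees(np.arctan2(*(A-B)[1::-1])))
x=(A-B)/np.linalg.norm(A-B); y=np.array([-x[1],x[0],0]); C=(A+B)/2-y*.065; print("riser mid",r(C),"slit",r(C-y*.048),"vb",r(C+y*.03))
def edgefit(f,mask,z,nm):
    hull=cv2.convexHull(np.c_[np.where(mask)[::-1]].astype(np.float32))[:,0]
    P=np.array([onz(f,u,v,z)[:2] for u,v in hull])*1000
    rc=cv2.minAreaRect(P.astype(np.float32)); print(nm,np.round(rc[0],1),np.round(rc[1],1),round(rc[2],1))
for f,nm in ((T,"T"),(S,"S")):
    hsv=cv2.cvtColor(np.float32(f["pixels"]/255),cv2.COLOR_BGR2HSV); w=(hsv[...,1]>.3)&(hsv[...,0]>10)&(hsv[...,0]<45)
    for q,c in (("small",(.475,-.013,.011)),("long",(.627,.193,.011))):
        p=proj(f,c); h=40 if q=="small" else 46
        m=np.zeros(w.shape,bool); s=(slice(int(p[1]-(26)),int(p[1]+26)),slice(int(p[0]-h*.8),int(p[0]+h*.8))); m[s]=w[s]
        n,l,st,cc=cv2.connectedComponentsWithStats(m.astype(np.uint8),connectivity=8)
        keep=np.isin(l,[i for i in range(1,n) if st[i,4]>8]); edgefit(f,keep,.011,nm+" "+q)
    I=f["pixels"]; 
k=460/62; R=[onz(T,80+u/k,190+v/k,.008) for u,v in((72,64),(368,50),(366,290),(68,300))]
print("rack corners",r(R),"centre",r(np.mean(R,0)))
for u in (86.3,93,99.1,104.5,111.3,116.8,122.7): print(u,r(onz(T,u,213,.043)),end=" ")
E
```

```text
pin tri (array([ 0.49786134, -0.33059386,  0.10011128]), np.float64(0.0031873969840640138)) T@.0995 [ 0.498  -0.3325  0.0995] S@ [ 0.4977 -0.3291  0.0995]
pin axis T -18.844581341421666 0.07755866534546772
pin axis S -23.17939808604469 0.06543736089500636 [ 0.4959  -0.32845  0.0995 ]
bar 22 211 [395.673  213.0474] ((395.0849304199219, 211.9528350830078), (11.400925636291504, 23.48865509033203), 15.945395469665527)
 tri (array([ 0.47426942, -0.40137533,  0.1243029 ]), np.float64(0.006157257983969525)) T [ 0.4739 -0.3972  0.1265] S [ 0.476  -0.4038  0.1265]
bar 27 257 [394.93   212.9922] ((394.7588195800781, 213.33526611328125), (12.907363891601562, 25.706260681152344), 12.528807640075684)
 tri (array([ 0.47107937, -0.40171425,  0.12215571]), np.float64(0.007127684685147299)) T [ 0.4705 -0.3961  0.1265] S [ 0.476  -0.4038  0.1265]
bar 32 273 [394.8938 212.9304] ((394.35772705078125, 213.68844604492188), (12.980457305908203, 27.101091384887695), 15.255120277404785)
 tri (array([ 0.47029766, -0.40144946,  0.12149465]), np.float64(0.00811161990319724)) T [ 0.4696 -0.3951  0.1265] S [ 0.476  -0.4038  0.1265]
riser end [ 0.5339 -0.3093  0.055 ] [ 0.4849 -0.2916  0.055 ] 0.05203945982914681 -19.90461907436307
riser mid [ 0.4873 -0.3616  0.055 ] slit [ 0.4709 -0.4067  0.055 ] vb [ 0.4975 -0.3334  0.055 ]
T small [476.6 -15. ] [82.2 81.7] 15.8
T long [632.4 193.3] [162.9  81.2] 89.5
S small [482.9 -14.4] [86.4 82.6] 15.8
S long [638.3 194. ] [ 87.2 162.2] 0.2
rack corners [[0.5332 0.4074 0.008 ]
 [0.5373 0.2968 0.008 ]
 [0.4471 0.2941 0.008 ]
 [0.4447 0.404  0.008 ]] centre [0.4905 0.3506 0.008 ]
86.3 [0.4891 0.3985 0.043 ] 93 [0.4889 0.3807 0.043 ] 99.1 [0.4887 0.3644 0.043 ] 104.5 [0.4885 0.3501 0.043 ] 111.3 [0.4883 0.3319 0.043 ] 116.8 [0.4882 0.3173 0.043 ] 122.7 [0.488  0.3016 0.043 ]
```

Sizes and heights check out: tray outer 82×162, pin z ≈ 0.100, rack wires 16 mm apart. The rack slot is 8 mm to −y of the middle wire. Now grasp the pin.

```bash
cat > m.py <<'E'
from cell import robot
from h import *
L=0.0726
def back(w): # finger tip retreat at opening w
    s=-.104+w/2/.057; return .0567-.057*np.sqrt(1-s*s)
def R(deg):
    a=np.radians(deg); y=np.array([np.cos(a),np.sin(a),0]); z=np.array([0,0,-1.]); return np.c_[np.cross(y,z),y,z]
def best(deg,p):
    c=[]
    for d in (deg,deg+180):
        q=robot.inverse_kinematics(p,R(d))
        if q is not None: c.append((np.abs(np.array(q)-robot.current_joint_pos()).max(),d))
    return min(c)[1]
def st(m=""): print(m,"t%.1f"%robot.current_time(),"p",np.round(robot.current_position(),4),"F",np.round(robot.current_ft_force(),1),"w %.4f gf %.1f"%(robot.current_gripper_width(),robot.current_gripper_force()),flush=True)
def down(z,v=.04,lim=8,step=.002):
    """lower TCP to z in steps, stop when vertical force changes by lim"""
    f0=robot.current_ft_force()[2]; p=np.array(robot.current_position())
    while p[2]>z+1e-4:
        p[2]=max(z,p[2]-step); robot.line_to(p,velocity=v)
        df=robot.current_ft_force()[2]-f0
        if abs(df)>lim: print("contact dF %.1f at z %.4f"%(df,p[2])); return True
    return False
def lift(dz,v=.1):
    p=np.array(robot.current_position()); p[2]+=dz; robot.line_to(p,velocity=v)
def pics(tag):
    o=[]
    for n in ("top","scene"):
        f=robot.grab_frame(n); np.savez(n+tag+".npz",**{k:np.array(v) for k,v in f.items()}); o.append(f)
    return o
E
python3 - <<'E'
from m import *
T=load("topA"); S=load("sceneA")
hsv=cv2.cvtColor(np.float32(T["pixels"]/255),cv2.COLOR_BGR2HSV); w=((hsv[...,1]>.3)&(hsv[...,0]>8)&(hsv[...,0]<45)).astype(np.uint8)
m=np.zeros_like(w); m[135:190,280:325]=w[135:190,280:325]
P=np.array([onz(T,u,v,.010)[:2]*1000 for u,v in cv2.convexHull(np.c_[np.where(m)[::-1]].astype(np.float32))[:,0]],np.float32)
print("cradle",cv2.minAreaRect(P))
p=np.array([.498,-.331,.30]); d=best(70.5,p); print(d)
robot.move_gripper(.042,60)
robot.reach(p,R(d)); st()
robot.line_to([.498,-.331,.1145+L],velocity=.15)
c=down(.0955+L,lim=5); st("low")
robot.move_gripper(.015,60); st("closed")
lift(.012,.04); st("lift")
E
```

```text
cradle ((632.1422119140625, -190.83111572265625), (64.2175521850586, 89.2588882446289), 68.00706481933594)
250.5
 t4.9 p [ 0.4986 -0.3302  0.2998] F [ 0.6  0.4 -0.1] w 0.0422 gf 0.0
low t8.3 p [ 0.4983 -0.3314  0.168 ] F [-0.2 -0.2 -0. ] w 0.0420 gf 0.0
closed t8.6 p [ 0.4987 -0.3309  0.1683] F [0.3 2.6 3.6] w 0.0218 gf 58.6
lift t9.1 p [ 0.4986 -0.3311  0.1804] F [ 0.4  0.3 -4.4] w 0.0217 gf 58.9
```

Run:
```python
from m import *
lift(.10,.2); st("lift"); t,s=pics("P1")
cv2.imwrite("pics/p1.png",crop(np.array(s["pixels"]),95,90,120,100,6)[:600])
```

```text
lift t9.7 p [ 0.4983 -0.3303  0.2795] F [ 0.   0.5 -3.1] w 0.0212 gf 58.9
```

View pics/p1.png

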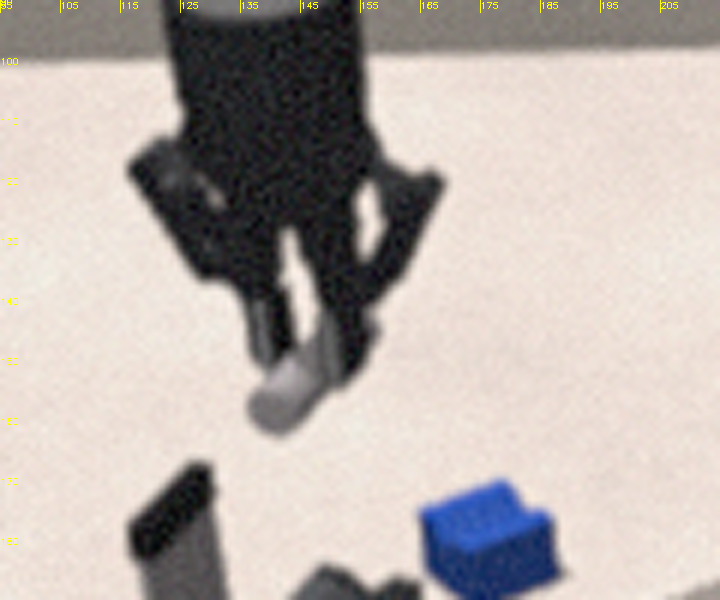

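Run:
```python
from m import *
print([round(float(robot.current_gripper_width())*1000,2) for _ in range(6)],robot.current_time())
from m import *
F=load("sceneP1")
for z in (.20,.21,.2115): print(proj(F,[.4983+.04*.94,-.3305-.04*.33,z]))
print("tip",proj(F,[.498,-.3305,.2795-L]))
```

```text
[21.87, 21.87, 21.87, 21.87, 21.87, 21.87] 9.8
[139.85176347 162.27615282]
[139.31878786 158.760996  ]
[139.23840808 158.23086374]
tip [146.77657329 152.11995988]
```

Run:
```python
from m import *
robot.line_to([.631,-.190,.25],ori=R(248),velocity=.2); st("over")
robot.line_to([.631,-.190,.1056+.02],velocity=.12)
t,s=pics("P2"); st()
T,S=t,s
c=[np.array(x["pixels"]) for x in (t,s)]
w=np.zeros((420,800,3),np.uint8); a=crop(c[0],275,130,62,65,6); b=crop(c[1],175,195,66,70,6); w[:390,:372]=a; w[:420,400:796]=b
cv2.imwrite("pics/p2.png",w)
```

```text
over t10.9 p [ 0.63   -0.1918  0.2503] F [-0.5  0.3 -2.2] w 0.0212 gf 58.9
 t12.2 p [ 0.6315 -0.1902  0.1266] F [-0.3  0.8 -2.8] w 0.0217 gf 58.9
```

View pics/p2.png

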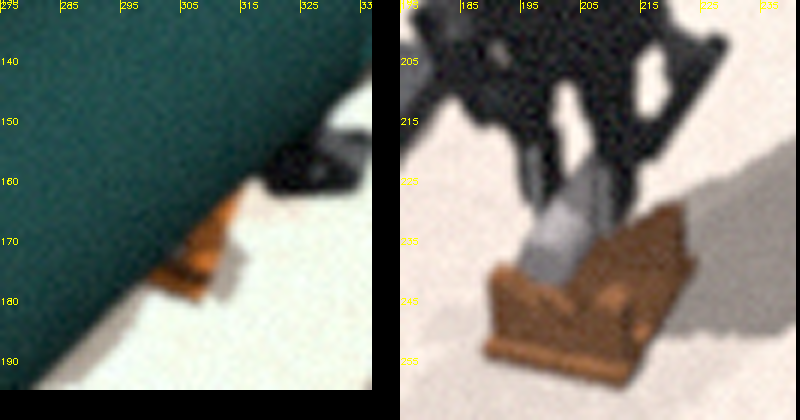

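The scene shows the pin about 20 mm above the cradle groove, with its end at (199,238) against a groove middle of ≈(201,…), so it is 2–3 mm towards −y. I'll shift it slightly and set it down by feel.

Run:
```python
from m import *
robot.line_to([.631,-.188,.1056+.012],velocity=.05)
c=down(.1036,v=.03,lim=4,step=.001); st("down")
robot.move_gripper(.034); robot.sleep(.3); st("open")
lift(.12,.2); st()
p=np.array([.474,-.404,.30]); robot.line_to([.58,-.23,.30],velocity=.3)
t,s=pics("P3")
a=crop(np.array(t["pixels"]),275,125,66,65,6); b=crop(np.array(s["pixels"]),175,205,66,62,6); w=np.zeros((390,800,3),np.uint8);w[:390,:396]=a; w[:372,400:796]=b
cv2.imwrite("pics/p3.png",w)
```

```text
contact dF 7.3 at z 0.1051
down t15.5 p [ 0.6308 -0.1886  0.106 ] F [-2.5 -3.1  5.1] w 0.0218 gf 59.9
open t16.1 p [ 0.6308 -0.1875  0.105 ] F [-0.9 -0.4  0.1] w 0.0341 gf 0.0
 t16.9 p [ 0.6303 -0.1869  0.224 ] F [-0.  -0.5  0.9] w 0.0342 gf 0.0
```

View pics/p3.png

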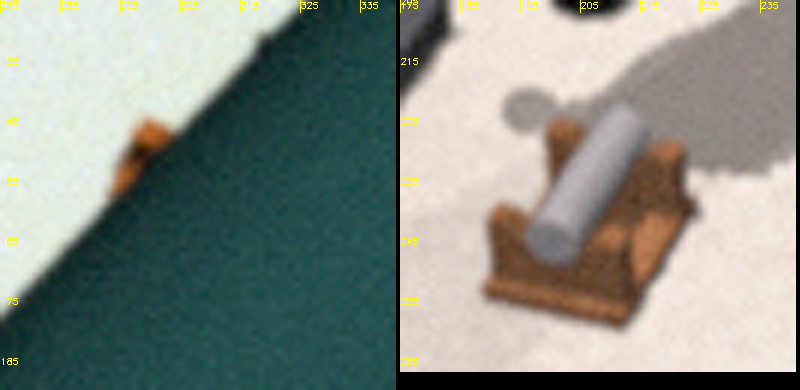

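The pin is seated: both ends lie in the saddles and contact came at the expected height. Next is the gauge plate.

Run:
```python
from m import *
T=load("topA"); print(np.round(onz(T,399.3,212.8,.1265),4))
robot.move_gripper(.045,60)
x,y=.4735,-.4055
robot.line_to([x,y,.28],ori=R(250),velocity=.3)
robot.line_to([x,y,.145+L],velocity=.15)
c=down(.109+L,v=.06,lim=5,step=.004); st("low")
for w in (.03,.024,.018,.012): robot.move_gripper(w,40); st("w%.3f"%w)
```

```text
[ 0.4717 -0.4075  0.1265]
low t21.6 p [ 0.4743 -0.4051  0.1817] F [-0.  -0.7  0.5] w 0.0448 gf 0.0
w0.030 t21.9 p [ 0.4743 -0.4051  0.1816] F [ 0.6  1.  -0. ] w 0.0302 gf 0.0
w0.024 t22.1 p [ 0.4743 -0.4051  0.1816] F [ 0.9 -0.  -0.8] w 0.0241 gf 0.0
w0.018 t22.4 p [ 0.4743 -0.4051  0.1816] F [ 0.1 -0.6  0.4] w 0.0180 gf 0.0
w0.012 t22.6 p [ 0.4742 -0.4052  0.1816] F [-0.6 -0.6  0.1] w 0.0122 gf 0.8
```

Run:
```python
from m import *
robot.move_gripper(.002,70); st("grip")
lift(.02,.04); st("up2cm")
lift(.12,.2); st("up")
t,s=pics("C1")
b=crop(np.array(s["pixels"]),90,85,100,75,6); cv2.imwrite("pics/p4.png",b)
```

```text
grip t22.8 p [ 0.4743 -0.4053  0.1818] F [ 0.1 -0.6  1.5] w 0.0108 gf 68.9
up2cm t23.5 p [ 0.4744 -0.4051  0.2018] F [ 0.   0.3 -1.9] w 0.0109 gf 68.7
up t24.2 p [ 0.4741 -0.4044  0.3206] F [-0.4  0.7 -1.4] w 0.0107 gf 68.6
```

View pics/p4.png

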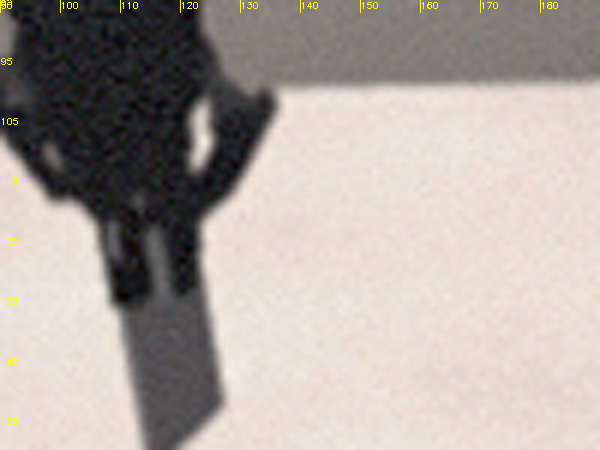

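Run:
```python
from m import *
robot.line_to([.490,.342,.32],ori=R(272),velocity=.3); st()
robot.line_to([.490,.342,.2056],velocity=.15); robot.sleep(.3); st()
fs=[pics("C2") for _ in range(6)]
im=[np.mean([np.array(f[i]["pixels"]) for f in fs],0) for i in (0,1)]
np.save("C2t.npy",im[0]); np.save("C2s.npy",im[1])
w=np.zeros((600,800,3),np.uint8)
b=crop(im[1],375,150,66,75,8); w[:600,:528]=b
a=crop(im[0],80,190,65,50,4); w[:200,535:795]=a
cv2.imwrite("pics/p5.png",w)
```

```text
t27.0 p [0.4903 0.3408 0.3201] F [-0.2 -0.7 -2. ] w 0.0109 gf 68.6
 t28.2 p [0.4902 0.3422 0.2063] F [ 0.4 -0.3 -1.9] w 0.0109 gf 68.6
```

View pics/p5.png

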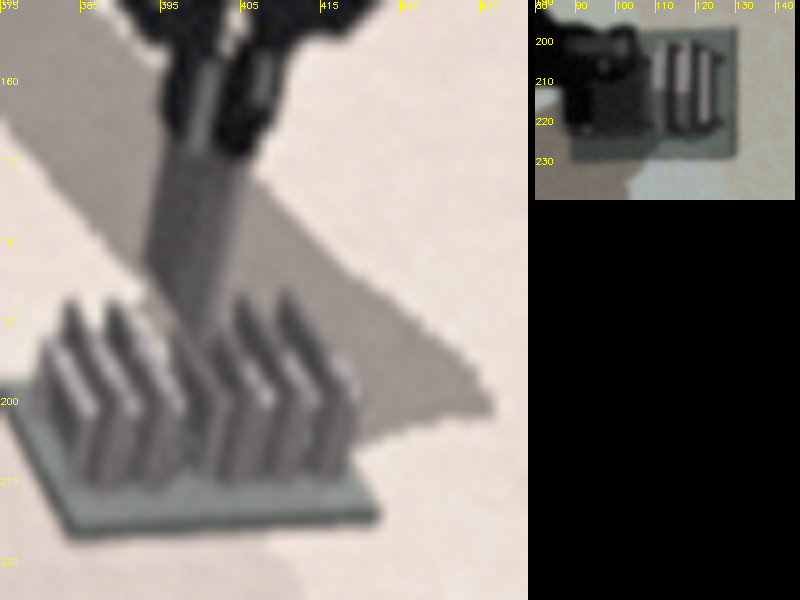

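Run:
```python
from m import *
S=load("sceneC2"); g=lambda u,v,z:np.round(onz(S,375+u/8,150+v/8,z)*1000,1)
for u in (70,112,240,285): print("plate back top",g(u,300,.053))
for u,v in((95,410),(137,407),(180,408),(227,405),(270,402),(315,400)): print("front",g(u,v,.043),g(u,v,.053))
print("card near low",g(200,335,.0655),"far low",g(145,262,.0655))
# edges across front rows: profile
I=np.load("C2s.npy").mean(2)
for r in (203,206,208): print(r,np.round(I[r,380:422]).astype(int).tolist())
```

```text
plate back top [466.5 313.   53. ]
plate back top [467.4 328.   53. ]
plate back top [470.2 373.7  53. ]
plate back top [471.2 389.8  53. ]
front [520.1 307.8  43. ] [533.9 302.1  53. ]
front [519.2 322.9  43. ] [533.1 317.1  53. ]
front [520.7 337.7  43. ] [534.6 331.6  53. ]
front [519.9 354.6  43. ] [533.8 348.3  53. ]
front [519.1 370.2  43. ] [533.  363.7  53. ]
front [518.9 386.3  43. ] [532.8 379.6  53. ]
card near low [509.2 344.5  65.5] far low [462.5 339.4  65.5]
203 [86, 74, 57, 51, 58, 71, 70, 59, 61, 72, 75, 71, 59, 57, 66, 74, 76, 69, 59, 51, 56, 70, 72, 59, 59, 65, 71, 70, 66, 58, 62, 70, 73, 73, 58, 58, 65, 71, 73, 83, 98, 98]
206 [91, 91, 83, 67, 71, 73, 59, 57, 69, 72, 71, 66, 57, 62, 70, 70, 72, 68, 60, 60, 64, 74, 66, 56, 64, 73, 70, 67, 57, 59, 68, 73, 71, 62, 59, 64, 71, 71, 90, 124, 137, 149]
208 [76, 89, 88, 78, 74, 67, 56, 63, 71, 70, 68, 58, 60, 66, 71, 69, 67, 68, 71, 66, 71, 72, 59, 58, 69, 73, 69, 63, 56, 63, 71, 70, 67, 62, 59, 68, 69, 70, 88, 118, 144, 151]
```

Run:
```python
from m import *
S=load("sceneC2"); T=load("topC2")
c=lambda P:np.round((proj(S,P)-[375,150])*8).astype(int)
u=np.array([np.cos(np.radians(2)),np.sin(np.radians(2)),0])
for z in (.0655,.10,.14):
    for s in (-.03,.03): print(z,s,c(np.array([.490,.342,z])+s*u))
I=np.load("C2s.npy").mean(2)
for r in (172,176,180,182,184,186,188,190): print(r,np.round(I[r,390:408]).astype(int).tolist())
```

```text
0.0655 -0.03 [147 258]
0.0655 0.03 [206 353]
0.1 -0.03 [163 176]
0.1 0.03 [223 268]
0.14 -0.03 [182  77]
0.14 0.03 [244 168]
172 [99, 101, 102, 98, 77, 54, 49, 52, 50, 49, 52, 52, 51, 56, 69, 82, 104, 126]
176 [98, 99, 99, 83, 58, 50, 50, 51, 50, 53, 56, 58, 60, 70, 83, 94, 99, 101]
180 [99, 100, 91, 63, 49, 47, 50, 49, 52, 57, 58, 59, 67, 80, 92, 101, 101, 100]
182 [106, 95, 81, 58, 49, 48, 49, 53, 54, 57, 58, 62, 72, 85, 97, 99, 98, 99]
184 [144, 128, 104, 84, 60, 48, 51, 57, 60, 59, 60, 67, 79, 92, 101, 99, 99, 100]
186 [152, 154, 139, 108, 85, 62, 52, 58, 59, 60, 62, 71, 82, 93, 90, 87, 95, 100]
188 [111, 126, 112, 100, 98, 91, 73, 59, 59, 58, 65, 77, 87, 90, 68, 60, 78, 92]
190 [70, 106, 128, 124, 106, 101, 90, 74, 61, 60, 68, 75, 84, 87, 62, 48, 55, 70]
```

The card hangs as commanded: its far lower corner is predicted at (147,258) and seen at (145,262). The slot sits 1–2 mm further to +y in the same view, so I'll shift by 1.5 mm and insert by feel.

Run:
```python
from m import *
robot.line_to([.490,.3435,.1900],velocity=.08); st()
c=down(.1475,v=.04,lim=6,step=.0015); st("down")
```

```text
t29.1 p [0.4896 0.3433 0.189 ] F [ 0.4 -0.2 -1.3] w 0.0108 gf 68.6
contact dF 13.6 at z 0.1475
down t36.1 p [0.4897 0.3435 0.1487] F [-2.   2.9 12.3] w 0.0106 gf 70.6
```

Run:
```python
from m import *
lift(.001,.03); robot.move_gripper(.028); robot.sleep(.3); st("open")
lift(.10,.15)
robot.move_gripper(.084,80)
robot.line_to([.498,0.05,.30],velocity=.35); robot.line_to([.4975,-.15,.30],ori=R(250),velocity=.35); st()
fs=[pics("D") for _ in range(4)]
im=[np.mean([np.array(f[i]["pixels"]) for f in fs],0) for i in (0,1)]
w=np.zeros((560,800,3),np.uint8)
a=crop(im[0],325,175,90,70,5); w[:350,:450]=a
b=crop(im[1],378,155,50,68,5); w[:340,460:710]=b
b=crop(im[1],105,170,90,68,3); w[352:556,:270]=b
cv2.imwrite("pics/p6.png",w)
```

```text
open t37.0 p [0.4897 0.3434 0.1496] F [-0.2  0.1 -0.5] w 0.0279 gf 0.0
 t40.1 p [ 0.4976 -0.149   0.2994] F [0.2 0.8 0.1] w 0.0841 gf 0.0
```

View pics/p6.png

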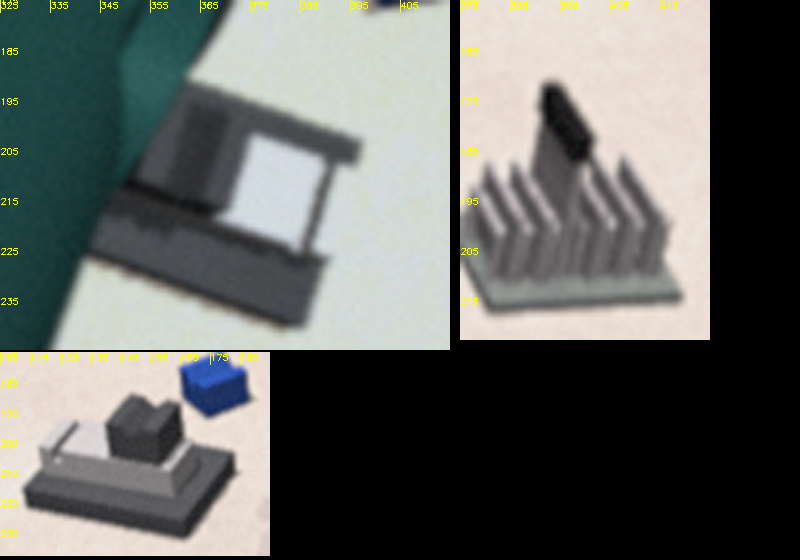

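The card stands upright in the empty slot (scene ≈ (400,180)). The V-block and riser are undisturbed. Next is the V-block.

Run:
```python
from m import *
T=load("topD")
a,b=onz(T,391.4,207,.055),onz(T,386,225.4,.055); print("slit",np.round((a+b)/2,4),np.degrees(np.arctan2(*(a-b)[1::-1])),np.linalg.norm(a-b))
x,y=.4975,-.3325; zt=.065+L-back(.05)
robot.line_to([x,y,.26],velocity=.3); robot.line_to([x,y,zt+.02],velocity=.15)
c=down(zt,v=.06,lim=6,step=.004); st("low")
for w in (.065,.058,.053): robot.move_gripper(w,30); st()
robot.move_gripper(.04,80); st("grip")
lift(.015,.04); st("up")
```

```text
slit [ 0.4704 -0.4082  0.055 ] -19.867522460936634 0.052057825736029316
low t43.6 p [ 0.498  -0.3327  0.1346] F [-0.4 -0.1 -0.5] w 0.0836 gf 0.0
 t44.0 p [ 0.4981 -0.3327  0.1347] F [-0.3 -0.3 -0.3] w 0.0651 gf 0.0
 t44.2 p [ 0.498  -0.3327  0.1346] F [-0.  -0.4  0. ] w 0.0581 gf 0.0
 t44.5 p [ 0.4982 -0.3324  0.1346] F [0.3 0.3 0.7] w 0.0528 gf 0.6
grip t44.7 p [ 0.4984 -0.3324  0.135 ] F [0.1 2.2 5. ] w 0.0487 gf 84.2
up t45.2 p [ 0.4983 -0.3324  0.15  ] F [-0.3  0.4 -5. ] w 0.0488 gf 83.3
```

Run:
```python
from m import *
lift(.12,.2)
x,y=.478,-.0147
robot.line_to([x,y,.26],ori=R(285.8),velocity=.25); st("over")
robot.line_to([x,y,.0848+.014],velocity=.12)
c=down(.0825,v=.03,lim=5,step=.001); st("down")
robot.move_gripper(.070); robot.sleep(.3); st("open")
lift(.15,.2)
robot.move_gripper(.084)
x,y=.487,-.3623; zt=.035+L-back(.05)
robot.line_to([.487,-.2,.25],ori=R(250-90 if False else 340.1),velocity=.3); st("turn")
```

```text
over t47.4 p [ 0.478  -0.0162  0.26  ] F [-0.3 -0.7 -4.5] w 0.0491 gf 83.3
contact dF 10.7 at z 0.0844
down t52.6 p [ 0.4786 -0.0147  0.085 ] F [-2.4  0.3  5.4] w 0.0489 gf 84.4
open t53.3 p [ 0.4785 -0.0147  0.0843] F [-0.7  0.9 -0.4] w 0.0697 gf 0.0
turn t55.6 p [ 0.4869 -0.1994  0.2497] F [-0.2 -0.2  0. ] w 0.0839 gf 0.0
```

Run:
```python
from m import *
x,y=.487,-.3623; zt=.035+L-back(.05)
robot.line_to([x,y,.22],velocity=.3); robot.line_to([x,y,zt+.02],velocity=.15)
c=down(zt,v=.06,lim=6,step=.004); st("low")
for w in (.058,.053): robot.move_gripper(w,30); st()
robot.move_gripper(.04,100); st("grip")
lift(.015,.04); st("up")
T,S=pics("R"); b=crop(np.array(S["pixels"]),95,160,100,75,6); cv2.imwrite("pics/p7.png",b)
```

```text
low t58.6 p [ 0.4876 -0.3624  0.1046] F [ 0.7 -0.5 -0.8] w 0.0841 gf 0.0
 t59.0 p [ 0.4876 -0.3624  0.1046] F [-0.3  0.3 -0.2] w 0.0578 gf 0.0
 t59.2 p [ 0.4876 -0.3624  0.1046] F [ 0.1  0.2 -1.4] w 0.0527 gf 0.0
grip t59.4 p [ 0.4873 -0.3624  0.1052] F [-0.9  1.8  5.4] w 0.0483 gf 104.2
up t60.0 p [ 0.4873 -0.3623  0.1201] F [-0.  -0.1 -5.5] w 0.0480 gf 103.7
```

View pics/p7.png

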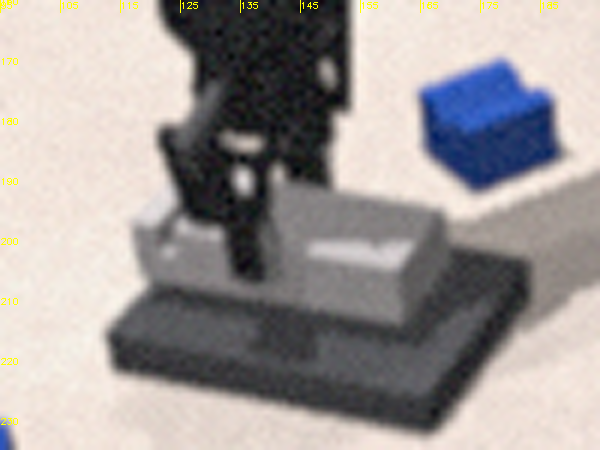

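The riser hangs level, gripped at its middle. Carry it to the long tray.

Run:
```python
from m import *
lift(.13,.2)
x,y=.634,.1937
robot.line_to([x,y,.25],ori=R(359.8),velocity=.25); st("over")
robot.line_to([x,y,.0846+.014],velocity=.12)
c=down(.0825,v=.03,lim=5,step=.001); st("down")
robot.move_gripper(.070); robot.sleep(.3); st("open")
lift(.17,.2); robot.line_to([.45,.55,.32],velocity=.35); st()
fs=[pics("Z") for _ in range(4)]
im=[np.mean([np.array(f[i]["pixels"]) for f in fs],0) for i in (0,1)]
w=np.zeros((600,800,3),np.uint8)
w[:320,:800]=crop(im[0],120,140,200,80,4); w[320:600,:800]=crop(im[1],190,180,200,70,4)[:280]
w[320:500,600:800]=crop(im[1],380,150,50,45,4)
cv2.imwrite("pics/p8.png",w)
```

```text
over t63.3 p [0.6341 0.1922 0.2501] F [ 0.4 -0.7 -6. ] w 0.0479 gf 103.7
contact dF 6.3 at z 0.0846
down t68.5 p [0.6348 0.1939 0.0852] F [-1.9  0.2  0.4] w 0.0483 gf 104.1
open t69.1 p [0.6347 0.1939 0.0846] F [-0.3  0.2 -0.1] w 0.0699 gf 0.0
 t71.4 p [0.4518 0.5477 0.3195] F [-0.4 -0.   0. ] w 0.0699 gf 0.0
```

View pics/p8.png

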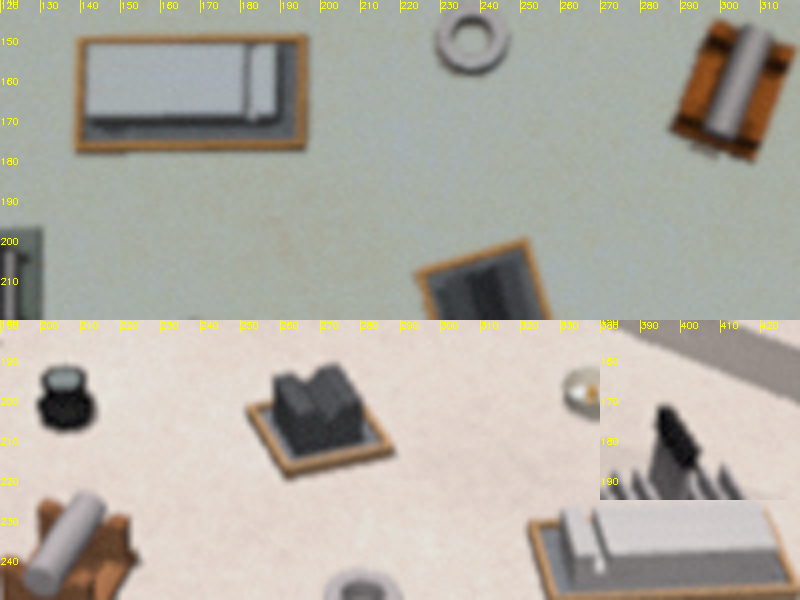

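Everything appears to be in place. One quick numeric check in the top view before handing in.

Run:
```python
from m import *
T=load("topZ")
d=onz(T,120+180.5/4,140+80.5/4,.035)[:2]-[.6324,.1933]; print("riser off",np.round(d,4))
p=onz(T,120+741/4,140+80/4,.037)[:2]-[.6305,-.190]; a=np.radians(-22); print("pin off along/across",np.round([p@[np.cos(a),np.sin(a)],p@[-np.sin(a),np.cos(a)]],4))
if np.linalg.norm(d)<.012 and np.linalg.norm(p)<.011: print(robot.close_job())
```

```text
riser off [0.002  0.0006]
pin off along/across [ 0.0013 -0.0031]
the job is handed in; nothing more can be done
None
```

I handed the job in at about 72 s. The pin is in the cradle, the gauge plate is down in the rack's empty slot, the V-block is in the small tray and the riser in the long tray. Nothing was dropped, and I left the ring and loupe untouched; the verdict has not been shown.

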